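Sort rivet tins by weight

TASK

The two red-lidded rivet tins look alike, so lift each clear of the bench and judge by its weight on the wrist which kind it is. Stand a well-filled tin (more than about 400 g) upright in the bare wooden tray and a nearly empty one (less than that) upright in the green tray; both may belong in the same tray, side by side. Set them down rather than dropping them.

Things in the scene. Friction and masses are not known exactly. Their poses are not given: they have to be found in the camera images.
- tin_a_center (a point): one of two identical closed steel tins of rivets with a paper label and a RED lid (the tin with a blue lid is not part of the job); round, 56 mm in diameter in its lowest 58 mm, with a 48 mm lid on top; 72 mm tall in all, standing upright on the bench; this point is its centre, 36 mm above its underside, z up. Its mass is hidden: anything from 120 to 680 g, drawn independently for each tin, so both may be heavy or both light
- tin_b_center (a point): the other of two identical closed steel tins of rivets with a paper label and a RED lid (the tin with a blue lid is not part of the job); round, 56 mm in diameter in its lowest 58 mm, with a 48 mm lid on top; 72 mm tall in all, standing upright on the bench; this point is its centre, 36 mm above its underside, z up. Its mass is hidden: anything from 120 to 680 g, drawn independently for each tin, so both may be heavy or both light
- wood_tray: bare pale wooden tray for the HEAVY tins: low open tray fixed to the bench, 130 mm (its x) by 210 mm (its y) outside, 18 mm high, walls and floor 6 mm thick; origin at the centre of its underside, so its inner floor is 6 mm above the origin; turned by up to 0.3 rad. Room for both tins side by side along its y, e.g. 48 mm either side of its middle
- green_tray: green-painted tray for the LIGHT tins: low open tray fixed to the bench, 130 mm (its x) by 210 mm (its y) outside, 18 mm high, walls and floor 6 mm thick; origin at the centre of its underside, so its inner floor is 6 mm above the origin; turned by up to 0.3 rad. Room for both tins side by side along its y, e.g. 48 mm either side of its middle
Mind the look-alikes: they are no part of the job. What is shaped like the part that bears tin_b_center but yellow is not meant.

How it is judged (in metres and radians):
At the end, for the whole second after the job is handed in: Each red-lidded tin stands released, at rest and upright (within about 10 degrees) on the floor of a tray, wholly within its walls: over 460 g it must be in the wooden tray, under 340 g in the green tray; between 340 and 460 g either tray will do (((x of tin_a_center in the frame of wood_tray between -0.048 and 0.048 m and y of tin_a_center in the frame of wood_tray between -0.088 and 0.088 m and z of tin_a_center in the frame of wood_tray between 0.034 and 0.05 m and contact force between tin_a and wood_tray above 3.34 N) or (x of tin_a_center in the frame of green_tray between -0.048 and 0.048 m and y of tin_a_center in the frame of green_tray between -0.088 and 0.088 m and z of tin_a_center in the frame of green_tray between 0.034 and 0.05 m and contact force between tin_a and green_tray between 0.5 and 4.51 N)) and angle between each of tin_a_center, tin_b_center's own z axis and vertical below 0.17 rad and linear speed of each of tin_a, tin_b below 0.02 m/s and ((x of tin_b_center in the frame of wood_tray between -0.048 and 0.048 m and y of tin_b_center in the frame of wood_tray between -0.088 and 0.088 m and z of tin_b_center in the frame of wood_tray between 0.034 and 0.05 m and contact force between tin_b and wood_tray above 3.34 N) or (x of tin_b_center in the frame of green_tray between -0.048 and 0.048 m and y of tin_b_center in the frame of green_tray between -0.088 and 0.088 m and z of tin_b_center in the frame of green_tray between 0.034 and 0.05 m and contact force between tin_b and green_tray between 0.5 and 4.51 N))); the robot touches nothing.
It fails at once if the first red-lidded tin is dropped (falls free faster than 0.7 m/s, about 25 mm) (linear speed of tin_a above 0.7 m/s and contact force between the fingers and tin_a below 0.01 N).
It fails at once if the second red-lidded tin is dropped (falls free faster than 0.7 m/s, about 25 mm) (linear speed of tin_b above 0.7 m/s and contact force between the fingers and tin_b below 0.01 N).
It also fails if it takes over 58 s, if anything falls off the work surface, if the arm or the gripper's body presses on something with over 40 N, if the wrist force passes 120 N, or if a joint passes its speed limit or range.

ROBOT

A 6-joint arm with a two-finger parallel gripper is mounted at the origin on the work surface. World frame = base frame: x ahead of the robot, y to its left, z up, the work surface at z = 0. Lengths are in mm, angles in rad, forces in N, time in s.
With the tool pointing down it reaches from about 375 to 975 mm from the base axis. Payload 3.8 kg.
Tool frame: the origin (TCP) lies midway between the tips of the shut fingers; the grasp point (between the pads) lies 19 mm behind it; z points along the fingers, y is the line along which they close (so a half turn about z gives the same grasp; the last joint's range is limited). The gripper opens to 88 mm and grips with 3 to 60 N. Pads are 18 mm wide; open, the fingers measure 123 mm over their backs; the gripper's body (75 mm by 187 mm) begins 45 mm behind the grasp point.
Start: joints at [-1.295, 0.264, 1.604, -0, 1.274, -0.037], TCP at [207.708, -642.242, 238.706] pointing down, gripper open.
Joint ranges: [-2.63, 2.63], [-0.94, 2.18], [0.31, 2.57], [-1.31, 4.45], [0, 2.66], [-2.55, 2.55]. Speed limits (rad/s): [2.57, 2.57, 3.14, 3.14, 3.14, 3.14].

INTERFACE

Orientations are given as [roll, pitch, yaw] about the fixed x, y, z axes, in that order (R = Rz(yaw) Ry(pitch) Rx(roll)).
In Python, from bench import * gives the robot as it stands.
- The arm moves only by the tool drive_tool, never from a script. Its arguments are lists of equal length, an entry for each row: "dp": the shift along the tool's x, y, z in m, a list of three; "roll": the turn about the tool's z in rad. A call has exactly 5 rows; each row shifts and turns the commanded pose from where the row before left it, along the tool's axes as they then stand; what a row does not reach is not made up. A row lasts 1/8 s, in which the tool goes at most 62.5 mm and 10.7 degrees, less where a joint would pass 70% of its speed; a pose out of reach is approached as far as the arm can. A call is refused whole if a number of a shift passes 0.0625 or a number of a turn 0.188, either way. A call with a gripper value outside its range is refused whole. "fingers" is the opening, from -1 (shut) to 1 (fully open), set as the call begins (left out, the last holds). The fingers move at their own pace and stop on an object; "newtons" is the grip in N (left out, the last holds). Time passes only in rows, so rows that do not move let the fingers close, or fill a call up. It gives the time, the measured TCP pose, the force, the opening and the grip force at its end, in the units of the state.
- get_state(): the state, without advancing time (a new reading comes with each control period).
- snapshot(name): name is "side" or "top"; returns a dict with "pixels" (420x560x3 uint8, red, green, blue), "fx", "fy", "cx", "cy" (pixels), "R" (3x3) and "t" (3): a world point X has camera coordinates R X + t. Camera axes: x right, y down, z forward; pixel columns grow to the right and rows downward; lengths in mm; the calibration is good to about 2 mm. A picture is of the moment at which its call begins. There is no depth.
- job_done(): hands the job in; it is judged then, once.
The state is a dict: "clock": time; "qpos": joint angles; "qd": joint speeds; "joint_torque": joint torques, N m; "position": TCP position; "eef_rot": TCP orientation; "wrist_force": force on the tool from outside, world axes, zero at the start; "moment": the same for the moment, N m; "gripper_width": finger opening in mm; "gripper_force": force on a finger pad.
Only numpy, scipy, OpenCV 4.12 (cv2) and the standard library are available. Lean on these libraries where they do the work, as an engineer would, in place of code of your own. Each camera call takes 0.05 s, during which the arm holds its last target. There are 200 camera calls.

## Working session

There is one attempt and no reset: what is moved stays moved. The work goes in short steps, Python scripts to look and compute and a tool call to move; the robot and the scene stay as the last step left them, time stands still between calls to the robot, and variables do not carry over. Pictures are saved under pics/ and viewed, at most 10 in all, crops included, and the job is handed in when it is done.

Besides the shell and the picture viewer there is one more tool, called after "Call:" as a command line: name --pt "numbers of a row" for each row, then --argument value for the rest. drive_tool: Moves the arm, as the interface text tells. Its arguments: {"type":"object","properties":{"dp":{"type":"array","items":{"type":"array","items":{"type":"number"}}},"roll":{"type":"array","items":{"type":"number"}},"fingers":{"type":"number"},"newtons":{"type":"number"}},"required":["dp","roll"]}

```bash
mkdir -p pics; python3 - <<'E'
from bench import *
import cv2
s=get_state();print({k:s[k] for k in("clock","position","eef_rot","wrist_force","gripper_width")})
for n in("top","side"):
    p=snapshot(n);cv2.imwrite(f"pics/{n}0.png",cv2.cvtColor(p["pixels"],cv2.COLOR_RGB2BGR));print(n,p["fx"],p["cx"],p["cy"],p["R"],p["t"])
E
```

```text
{'clock': 0.0, 'position': array([ 207.53363295, -641.55873925,  237.40135551]), 'eef_rot': array([-3.13938702e+00, -9.10559242e-05,  3.12813234e-01]), 'wrist_force': array([ 0.19388539, -0.38775286, -1.01794991]), 'gripper_width': 88.30551436183598}
top 499.17102892343905 278.80513053754345 213.20916697350194 [[-0.02122433 -0.99956905  0.02027886]
 [-0.99425947  0.01897531 -0.10529978]
 [ 0.1048696  -0.02239737 -0.99423374]] [ -2.60824004 578.62210299 921.52808049]
side 417.43603918952266 285.3175926149972 217.29063511871618 [[ 0.85004621 -0.5266914  -0.00419681]
 [-0.34808876 -0.55577737 -0.7549475 ]
 [ 0.39529187  0.64320112 -0.6557718 ]] [-490.90373933  228.95455173  499.11733604]
```

View pics/top0.png

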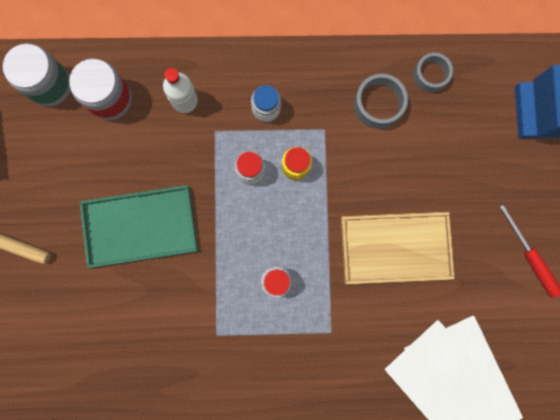

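View pics/side0.png

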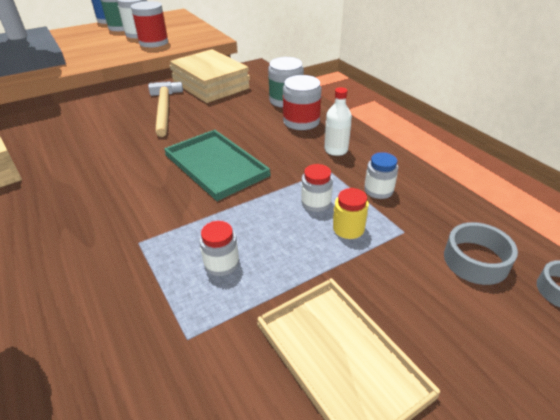

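The top view shows red lids at (249,165), (297,160) and (276,282). The one at (297,160) has a yellow body, so it is the decoy. The green tray is around (138,226) and the wooden tray around (398,248).

```bash
cat > h.py <<'E'
from bench import *
import cv2, numpy as np
def ray(p,uv,z):
    d=p["R"].T@np.array([(uv[0]-p["cx"])/p["fx"],(uv[1]-p["cy"])/p["fy"],1]); c=-p["R"].T@p["t"]
    return c+d*(z-c[2])/d[2]
def blobs(p,lo,hi,amin):
    h=cv2.cvtColor(p["pixels"],cv2.COLOR_RGB2HSV)
    if lo[0]<0: m=cv2.inRange(h,(0,)+lo[1:],hi)|cv2.inRange(h,(172,)+lo[1:],(180,)+hi[1:])
    else: m=cv2.inRange(h,lo,hi)
    return [c for c in cv2.findContours(m,cv2.RETR_EXTERNAL,cv2.CHAIN_APPROX_NONE)[0] if cv2.contourArea(c)>amin]
def lids(p):
    for c in blobs(p,(-1,170,120),(6,255,255),150):
        (u,v),r=cv2.minEnclosingCircle(c); print("red",(round(u),round(v)),ray(p,(u,v),72).round(1),"r px",round(r,1))
E
python3 - <<'E'
from h import *
for n in("top","side"):
    p=snapshot(n);print(n);lids(p)
    for nm,lo,hi in(("green",(60,60,40),(95,255,180)),("wood",(13,60,140),(28,200,255))):
        for c in blobs(p,lo,hi,2500):
            q=np.array([ray(p,x[0],18)[:2] for x in c],np.float32)
            r=cv2.minAreaRect(q);print(nm,np.round(cv2.minAreaRect(c)[0]),np.round(r[0],1),np.round(r[1],1),round(r[2],1))
E
```

```text
top
red (276, 282) [449.8  -6.6  72. ] r px 12.1
red (542, 274) [ 454.4 -490.1   72. ] r px 27.5
red (249, 164) [666.5  39.8  72. ] r px 11.9
red (297, 159) [673.5 -49.4  72. ] r px 12.0
green [138. 226.] [560.4 255.5] [128.9 209.7] 7.5
wood [397. 247.] [ 509.6 -241.3] [132.1 213.5] 1.3
side
red (216, 233) [450.6 -10.3  72. ] r px 14.6
red (352, 199) [673.8 -54.   72. ] r px 13.8
red (317, 172) [670.1  40.4  72. ] r px 12.7
red (302, 108) [782.2 259.4  72. ] r px 19.1
red (150, 27) [ 680.7 1014.3   72. ] r px 17.6
green [217. 161.] [560.1 248.2] [137.5 226.2] 7.8
wood [342. 362.] [ 510.6 -243. ] [136.6 215.1] 1.3
wood [127.  49.] [572.3 945. ] [720.3 861.3] 0.1
```

Sizes and heights agree. The tins are at about (450,-8) and (667,40), and the trays match their given dimensions, with green at yaw +0.13 and wood at +0.02. I'll turn the tool to yaw π/2, so that tool x is world y and tool y is world x. The fingers then close along world x, clear of the yellow tin.

Call:
drive_tool --pt "0 0 0" --pt "0 0 0" --pt "0 0 0" --pt "0 0 0" --pt "0 0 0" --roll '[-0.18,-0.18,-0.18,-0.18,-0.18]' --fingers 1 --newtons 30

```text
clock: 0.82
position: [207.7, -642.0, 238.3]
eef_rot: [-3.141, -0.001, 1.219]
wrist_force: [0.1, -0.2, 0.8]
gripper_width: 88.1
gripper_force: 0.0
```

Call:
drive_tool --pt "0 0 0" --pt "0 0 0" --pt "0.06 0.022 0" --pt "0.06 0.022 0" --pt "0.06 0.022 0" --roll '[-0.18,-0.178,0,0,0]'

```text
clock: 1.45
position: [272.6, -464.4, 238.3]
eef_rot: [3.141, -0.0, 1.57]
wrist_force: [0.9, 0.1, -0.3]
gripper_width: 87.8
gripper_force: 0.0
```

Call:
drive_tool --pt "0.058 0.022 0" --pt "0.058 0.022 0" --pt "0.058 0.022 0" --pt "0.058 0.022 0" --pt "0.058 0.022 0" --roll '[0,0,0,0,0]'

```text
clock: 2.08
position: [382.5, -174.4, 238.9]
eef_rot: [3.141, 0.0, 1.57]
wrist_force: [0.6, -0.8, 0.1]
gripper_width: 88.3
gripper_force: 0.0
```

Call:
drive_tool --pt "0.042 0.017 0.02" --pt "0.042 0.017 0.02" --pt "0.042 0.017 0.02" --pt "0.04 0.017 0.03" --pt "0 0 0" --roll '[0,0,0,0,0]'

```text
clock: 2.7
position: [448.7, -7.9, 146.2]
eef_rot: [-3.137, -0.001, 1.575]
wrist_force: [0.0, -0.0, -0.5]
gripper_width: 88.0
gripper_force: 0.0
```

```bash
python3 - <<'E'
from h import *
print(get_state()["position"])
for n in("side","top"):
    p=snapshot(n);print(n);lids(p)
    cv2.imwrite(f"pics/{n}1.png",cv2.cvtColor(p["pixels"],cv2.COLOR_RGB2BGR))
E
```

```text
[448.67905058  -7.88104002 146.22677652]
side
red (216, 233) [450.3 -10.9  72. ] r px 14.6
red (352, 199) [673.8 -54.   72. ] r px 13.8
red (317, 172) [669.9  40.3  72. ] r px 12.7
red (302, 108) [782.6 262.   72. ] r px 18.8
red (142, 28) [ 656.3 1011.2   72. ] r px 13.7
top
red (542, 274) [ 454.6 -489.2   72. ] r px 27.9
red (249, 164) [666.5  39.8  72. ] r px 11.9
red (297, 159) [673.5 -49.4  72. ] r px 12.0
```

View pics/side1.png

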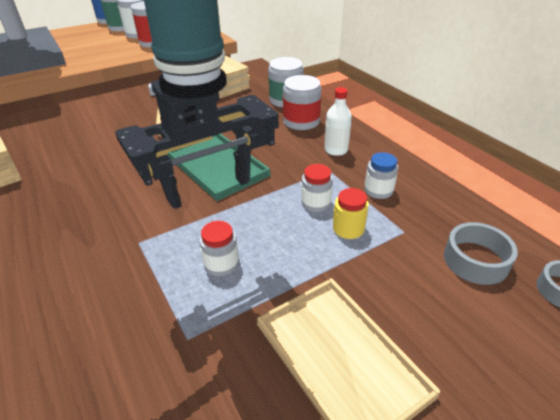

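The side view shows the open fingers at (172,200) and (243,180). Their midpoint is where the TCP projects, straight above the near tin at (218,250). I'll descend 130 mm and grip.

Call:
drive_tool --pt "0 0.001 0.03" --pt "0 0 0.035" --pt "0 0 0.035" --pt "0 0 0.025" --pt "0 0 0.005" --roll '[0,0,0,0,0]'

```text
clock: 3.42
position: [450.3, -11.4, 18.1]
eef_rot: [-3.14, 0.0, 1.569]
wrist_force: [0.5, -1.4, 0.6]
gripper_width: 88.1
gripper_force: 0.0
```

Call:
drive_tool --pt "0 0 0" --pt "0 0 0" --pt "0 0 0" --pt "0 0 0" --pt "0 0 0" --roll '[0,0,0,0,0]' --fingers -1 --newtons 40

```text
clock: 4.05
position: [451.1, -10.3, 19.5]
eef_rot: [-3.141, 0.0, 1.571]
wrist_force: [-3.5, -1.4, 6.6]
gripper_width: 55.1
gripper_force: 40.0
```

Call:
drive_tool --pt "0 0 -0.01" --pt "0 0 -0.02" --pt "0 0 -0.03" --pt "0 0 -0.03" --pt "0 0 -0.02" --roll '[0,0,0,0,0]'

```text
clock: 4.68
position: [451.3, -10.1, 130.0]
eef_rot: [3.14, 0.0, 1.571]
wrist_force: [0.2, -0.4, -4.6]
gripper_width: 55.0
gripper_force: 40.0
```

Call:
drive_tool --pt "0 0 0" --pt "0 0 0" --pt "0 0 0" --pt "0 0 0" --pt "0 0 0" --roll '[0,0,0,0,0]'

```text
clock: 5.3
position: [450.9, -10.2, 128.1]
eef_rot: [-3.14, -0.0, 1.571]
wrist_force: [-0.5, -0.4, -5.9]
gripper_width: 55.2
gripper_force: 40.0
```

Call:
drive_tool --pt "0 0 0" --pt "0 0 0" --pt "0 0 0" --pt "0 0 0" --pt "0 0 0" --roll '[0,0,0,0,0]'

```text
clock: 5.92
position: [451.3, -10.2, 128.8]
eef_rot: [3.141, 0.0, 1.571]
wrist_force: [0.1, -0.9, -5.0]
gripper_width: 55.1
gripper_force: 40.0
```

```bash
python3 - <<'E'
from h import *
f=[]
for i in range(6): p=snapshot("side"); f.append(get_state()["wrist_force"])
print(np.round(f,1),get_state()["position"],get_state()["gripper_width"])
cv2.imwrite("pics/side2.png",cv2.cvtColor(p["pixels"],cv2.COLOR_RGB2BGR))
E
```

```text
[[-0.5 -0.5 -5.2]
 [-0.2  0.5 -6. ]
 [ 0.3  0.7 -4.6]
 [-0.4 -0.5 -4.9]
 [ 0.5  0.4 -5.3]
 [ 0.4  0.6 -5.2]] [451.23195589 -10.21600611 128.69481791] 55.17099794357144
```

View pics/side2.png

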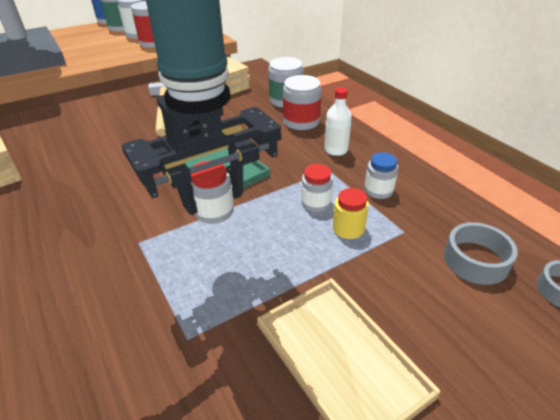

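The tin is lifted clear at (212,190) and the wrist reads about 5.2 N, so it weighs about 510–530 g and is heavy. It goes in the far half of the wooden tray at about (510,-289).

Call:
drive_tool --pt "-0.05 0.01 0" --pt "-0.058 0.012 0" --pt "-0.058 0.0125 0" --pt "-0.058 0.0125 0" --pt "-0.055 0.0125 0" --roll '[0,0,0,0,0]'

```text
clock: 6.85
position: [511.0, -291.3, 128.6]
eef_rot: [3.141, -0.0, 1.57]
wrist_force: [1.5, 0.6, -4.4]
gripper_width: 55.0
gripper_force: 40.0
```

Call:
drive_tool --pt "0 0 0" --pt "0 0 0.02" --pt "0 0 0.02" --pt "0 0 0.02" --pt "0 0 0" --roll '[0,0,0,0,0]'

```text
clock: 7.48
position: [508.4, -286.9, 65.3]
eef_rot: [-3.136, -0.003, 1.572]
wrist_force: [0.2, 0.9, -4.8]
gripper_width: 55.1
gripper_force: 40.0
```

Call:
drive_tool --pt "0 0 0.012" --pt "0 0 0.012" --pt "0 0 0.008" --pt "0 0 0.004" --pt "0 0 0" --roll '[0,0,0,0,0]'

```text
clock: 8.1
position: [510.6, -289.2, 32.4]
eef_rot: [-3.141, -0.0, 1.571]
wrist_force: [-0.4, 0.7, -5.4]
gripper_width: 55.0
gripper_force: 40.0
```

Call:
drive_tool --pt "0 0 0.001" --pt "0 0 0.001" --pt "0 0 0.001" --pt "0 0 0" --pt "0 0 0" --roll '[0,0,0,0,0]'

```text
clock: 8.72
position: [510.8, -289.2, 29.7]
eef_rot: [-3.142, -0.0, 1.571]
wrist_force: [-0.1, -0.5, -5.3]
gripper_width: 55.2
gripper_force: 40.0
```

Call:
drive_tool --pt "0 0 0.0015" --pt "0 0 0.001" --pt "0 0 0.001" --pt "0 0 0.0005" --pt "0 0 0" --roll '[0,0,0,0,0]'

```text
clock: 9.35
position: [510.7, -289.2, 25.7]
eef_rot: [-3.142, -0.0, 1.571]
wrist_force: [0.4, 0.6, -4.3]
gripper_width: 55.2
gripper_force: 40.0
```

Call:
drive_tool --pt "0 0 0.001" --pt "0 0 0.0" --pt "0 0 0" --pt "0 0 0" --pt "0 0 0" --roll '[0,0,0,0,0]'

```text
clock: 9.98
position: [510.9, -289.3, 25.5]
eef_rot: [3.141, 0.0, 1.571]
wrist_force: [-3.2, 1.7, 6.1]
gripper_width: 55.1
gripper_force: 40.0
```

The tin has touched the tray floor. I'll open, rise, and move above the second tin at (667,40).

Call:
drive_tool --pt "0 0 0" --pt "0 0 0" --pt "0 0 0" --pt "0 0 0" --pt "0 0 0" --roll '[0,0,0,0,0]' --fingers 1

```text
clock: 10.6
position: [510.8, -289.2, 24.6]
eef_rot: [-3.142, -0.0, 1.571]
wrist_force: [0.3, -0.4, -0.6]
gripper_width: 88.3
gripper_force: 0.0
```

Call:
drive_tool --pt "0 0 -0.015" --pt "0 0 -0.025" --pt "0 0 -0.03" --pt "0 0 -0.03" --pt "0 0 -0.02" --roll '[0,0,0,0,0]'

```text
clock: 11.22
position: [511.6, -289.7, 147.6]
eef_rot: [3.139, 0.002, 1.571]
wrist_force: [0.9, -0.7, -0.6]
gripper_width: 88.1
gripper_force: 0.0
```

Call:
drive_tool --pt "0.055 0.026 0" --pt "0.055 0.026 0" --pt "0.055 0.026 0" --pt "0.055 0.026 0" --pt "0.055 0.026 0" --roll '[0,0,0,0,0]'

```text
clock: 11.85
position: [641.4, -12.4, 145.3]
eef_rot: [3.141, 0.0, 1.571]
wrist_force: [1.1, -1.0, 0.8]
gripper_width: 88.2
gripper_force: 0.0
```

Call:
drive_tool --pt "0.03 0.014 0" --pt "0.024 0.012 0" --pt "0 0 0" --pt "0 0 0" --pt "0 0 0" --roll '[0,0,0,0,0]'

```text
clock: 12.48
position: [666.3, 38.4, 144.6]
eef_rot: [-3.141, 0.0, 1.569]
wrist_force: [0.5, -0.7, 0.8]
gripper_width: 88.2
gripper_force: 0.0
```

```bash
python3 - <<'E'
from h import *
print(get_state()["position"])
for n in("side","top"):
    p=snapshot(n);print(n);lids(p)
    cv2.imwrite(f"pics/{n}3.png",cv2.cvtColor(p["pixels"],cv2.COLOR_RGB2BGR))
E
```

```text
[666.2685384   38.44249359 144.63535468]
side
red (369, 354) [ 513.1 -285.    72. ] r px 21.2
red (352, 200) [672.1 -55.8  72. ] r px 13.7
red (317, 172) [670.1  40.4  72. ] r px 12.7
red (310, 112) [786.6 235.1  72. ] r px 12.4
red (150, 26) [ 683.7 1018.6   72. ] r px 17.8
top
red (542, 274) [ 454.6 -489.2   72. ] r px 27.9
red (429, 245) [ 510.7 -286.3   72. ] r px 12.8
```

View pics/side3.png

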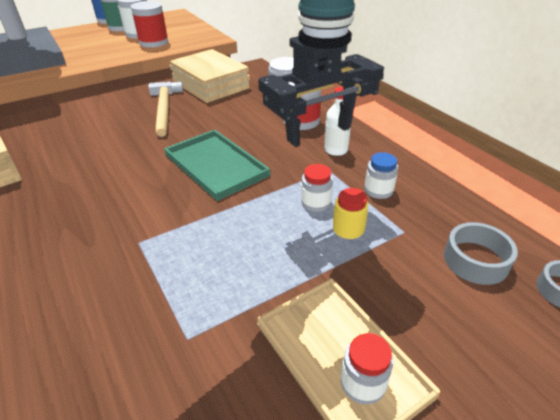

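The first tin stands upright in the wooden tray at (369,370). The gripper is above the second tin at (317,190), and the fingers' x-span is clear of the yellow and blue tins. I'll descend.

Call:
drive_tool --pt "0.001 0.001 0.03" --pt "0 0 0.035" --pt "0 0 0.035" --pt "0 0 0.02" --pt "0 0 0.006" --roll '[0,0,0,0,0]'

```text
clock: 13.2
position: [666.8, 40.4, 17.3]
eef_rot: [-3.139, 0.0, 1.57]
wrist_force: [0.7, 0.4, -0.1]
gripper_width: 88.2
gripper_force: 0.0
```

Call:
drive_tool --pt "0 0 0" --pt "0 0 0" --pt "0 0 0" --pt "0 0 0" --pt "0 0 0" --roll '[0,0,0,0,0]' --fingers -1

```text
clock: 13.82
position: [668.4, 40.9, 19.9]
eef_rot: [3.14, -0.0, 1.571]
wrist_force: [-1.5, 0.6, 5.5]
gripper_width: 55.2
gripper_force: 40.0
```

Call:
drive_tool --pt "0 0 -0.01" --pt "0 0 -0.02" --pt "0 0 -0.03" --pt "0 0 -0.03" --pt "0 0 -0.02" --roll '[0,0,0,0,0]'

```text
clock: 14.45
position: [668.5, 40.8, 131.2]
eef_rot: [3.139, -0.0, 1.571]
wrist_force: [1.4, -0.1, -4.0]
gripper_width: 55.2
gripper_force: 40.0
```

Call:
drive_tool --pt "0 0 0" --pt "0 0 0" --pt "0 0 0" --pt "0 0 0" --pt "0 0 0" --roll '[0,0,0,0,0]'

```text
clock: 15.08
position: [667.4, 40.8, 127.9]
eef_rot: [-3.14, 0.0, 1.571]
wrist_force: [-0.3, 0.8, -5.4]
gripper_width: 55.1
gripper_force: 40.0
```

```bash
python3 - <<'E'
from h import *
f=[]
for i in range(8): p=snapshot("side"); f.append(get_state()["wrist_force"][2])
print(np.round(f,1),np.mean(f),get_state()["position"],get_state()["gripper_width"])
E
```

```text
[-5.3 -5.9 -4.5 -5.1 -4.8 -4.6 -4.6 -4.8] -4.949077118338559 [667.82385381  40.80063862 128.80350016] 55.20279848590217
```

The wrist reads about 4.95 N, roughly 505 g, against an unloaded reading near 0, so this one is heavy too. It goes in the near half of the wooden tray at (508.5,-193.5).

Call:
drive_tool --pt "-0.04 -0.027 0" --pt "-0.05 -0.034 0" --pt "-0.05 -0.034 0" --pt "-0.05 -0.034 0" --pt "-0.044 -0.03 0" --roll '[0,0,0,0,0]'

```text
clock: 16.1
position: [507.6, -194.8, 129.2]
eef_rot: [3.141, 0.001, 1.571]
wrist_force: [1.2, -1.0, -5.8]
gripper_width: 55.3
gripper_force: 40.0
```

Call:
drive_tool --pt "0 0 0" --pt "0 0 0.015" --pt "0 0 0.02" --pt "0 0 0.02" --pt "0 0 0.01" --roll '[0,0,0,0,0]'

```text
clock: 16.73
position: [508.3, -191.3, 61.5]
eef_rot: [-3.139, -0.001, 1.573]
wrist_force: [-0.4, 0.5, -5.1]
gripper_width: 55.2
gripper_force: 40.0
```

Call:
drive_tool --pt "0 0 0.01" --pt "0 0 0.01" --pt "0 0 0.007" --pt "0 0 0.003" --pt "0 0 0" --roll '[0,0,0,0,0]'

```text
clock: 17.35
position: [508.7, -193.3, 33.7]
eef_rot: [-3.142, -0.0, 1.571]
wrist_force: [-0.9, 0.1, -4.7]
gripper_width: 55.4
gripper_force: 40.0
```

Call:
drive_tool --pt "0 0 0.002" --pt "0 0 0.002" --pt "0 0 0.0015" --pt "0 0 0.001" --pt "0 0 0" --roll '[0,0,0,0,0]'

```text
clock: 17.98
position: [508.7, -193.2, 27.1]
eef_rot: [-3.141, -0.0, 1.571]
wrist_force: [0.9, -0.1, -4.0]
gripper_width: 55.1
gripper_force: 40.0
```

Call:
drive_tool --pt "0 0 0.001" --pt "0 0 0.0005" --pt "0 0 0" --pt "0 0 0" --pt "0 0 0" --roll '[0,0,0,0,0]'

```text
clock: 18.6
position: [508.8, -193.2, 25.9]
eef_rot: [3.142, 0.0, 1.571]
wrist_force: [-0.4, 0.4, -0.8]
gripper_width: 54.7
gripper_force: 40.0
```

Contact again, so I'll release and rise.

Call:
drive_tool --pt "0 0 0" --pt "0 0 0" --pt "0 0 0" --pt "0 0 0" --pt "0 0 0" --roll '[0,0,0,0,0]' --fingers 1

```text
clock: 19.23
position: [508.8, -193.2, 25.8]
eef_rot: [3.141, 0.0, 1.571]
wrist_force: [-0.3, 0.2, -0.2]
gripper_width: 88.3
gripper_force: 0.0
```

Call:
drive_tool --pt "0 0 -0.015" --pt "0 0 -0.025" --pt "0 0 -0.03" --pt "0 0 -0.04" --pt "0 0 -0.04" --roll '[0,0,0,0,0]'

```text
clock: 19.85
position: [508.7, -193.2, 178.0]
eef_rot: [3.141, 0.0, 1.571]
wrist_force: [0.9, -0.1, -0.1]
gripper_width: 88.4
gripper_force: 0.0
```

Call:
drive_tool --pt "0.05 0 0" --pt "0.05 0 0" --pt "0.05 0 0" --pt "0.05 0 0" --pt "0 0 0" --roll '[0,0,0,0,0]'

```text
clock: 20.48
position: [508.7, 9.6, 176.9]
eef_rot: [3.14, -0.001, 1.575]
wrist_force: [-0.8, -0.4, 0.2]
gripper_width: 88.1
gripper_force: 0.0
```

Call:
drive_tool --pt "0 0 0" --pt "0 0 0" --pt "0 0 0" --pt "0 0 0" --pt "0 0 0" --roll '[0,0,0,0,0]'

```text
clock: 21.1
position: [508.7, 6.4, 175.6]
eef_rot: [-3.141, 0.0, 1.57]
wrist_force: [-0.6, -0.0, -0.0]
gripper_width: 87.8
gripper_force: 0.0
```

```bash
python3 - <<'E'
from h import *
print(get_state()["wrist_force"],get_state()["position"])
for n in("side","top"):
    p=snapshot(n);print(n);lids(p)
    cv2.imwrite(f"pics/{n}4.png",cv2.cvtColor(p["pixels"],cv2.COLOR_RGB2BGR))
E
```

```text
[-0.64035315 -0.01762917 -0.00668116] [508.74542822   6.37406714 175.62198531]
side
red (370, 354) [ 513.4 -285.2   72. ] r px 21.3
red (321, 299) [ 511.9 -192.5   72. ] r px 18.2
red (352, 199) [673.8 -54.   72. ] r px 13.8
red (302, 108) [782.6 262.   72. ] r px 18.8
red (150, 26) [ 683.7 1018.6   72. ] r px 17.8
top
red (542, 274) [ 454.6 -489.2   72. ] r px 27.9
red (379, 247) [ 509.2 -194.5   72. ] r px 12.4
red (429, 245) [ 510.5 -286.2   72. ] r px 12.8
red (297, 159) [673.5 -49.4  72. ] r px 12.0
```

View pics/side4.png

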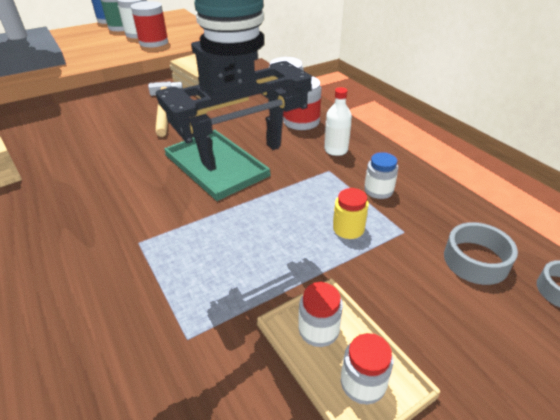

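Both tins stand upright side by side in the wooden tray, at (321,315) and (369,370). The gripper is clear, so I'm handing in.

```bash
python3 -c "
from bench import *
print(job_done())"
```

```text
the job is handed in; nothing more can be done
None
```

Both red-lidded tins weighed heavy (about 510–530 g and 505 g), so both stand upright side by side in the wooden tray; I handed the job in at about 21 s of the 58 s limit, and the result of the judging was not shown.

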